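# Square up a tube frame corner and hold it

### The arm

A 6-joint arm with a two-finger parallel gripper is mounted at the origin on the work surface. World frame = base frame: x ahead of the robot, y to its left, z up, the work surface at z = 0. Lengths are in m, angles in rad, forces in N, time in s.
With the tool pointing down it reaches from about 0.325 to 1 m from the base axis. Payload 5.1 kg.
Tool frame: the origin (TCP) lies midway between the tips of the shut fingers; the grasp point (between the pads) lies 19 mm behind it (env.grip_point_offset is the distance from the TCP to the grasp point, in m); z points along the fingers, y is the line along which they close (so a half turn about z gives the same grasp; the last joint's range is limited). The gripper opens to 85 mm and grips with 20 to 120 N. Pads are 22 mm wide; open, the fingers measure 114 mm over their backs; the gripper's body (76 mm by 85 mm) begins 54 mm behind the grasp point. The pads swing forward as they close: fully open they stand 13 mm farther back than shut.
Start: joints at [1.174, 0.124, 1.65, -0, 1.367, -0.083], TCP at [0.201, 0.618, 0.231] pointing down, gripper open.
Joint ranges: [-2.61, 2.61], [-1.02, 2.33], [0.03, 2.71], [-1.35, 4.49], [0.32, 2.68], [-2.91, 2.91]. Speed limits (rad/s): [2.57, 2.57, 3.14, 3.14, 3.14, 3.14].

### API

Orientations are given as a rotation vector (axis times angle).
In Python, from station import env gives the robot as it stands. Calls block until the motion is done:
- env.reach(position, orientation): joint-space move of the TCP to a pose.
- env.line_to(position, feed=0.15, ori=None, until_force=None): straight line of the TCP; ori=None keeps the orientation; feed is the mean speed in m/s. With until_force (N) it stops when the force on the tool has changed by that much, and returns True; else False.
- env.move_j(angles): joint-space move.
- env.set_gripper(opening): opening from 0.0 (shut) to 1.0 (fully open); the grip force is fixed at half the most; returns when the fingers have stopped.
- env.wait(seconds).
- env.ik(position, orientation): joint angles nearest the present ones, or None.
- env.grab_frame(name): name is "scene" or "top" or "wrist"; returns the picture (384x512x3 uint8, red, green, blue); there is no depth.
- env.camera_info(name): a dict with "vfov" (degrees; the focal length in pixels is half the picture's height over the tangent of half this angle, whatever the lens; pixels are square), "cx", "cy" (the principal point, pixels), "xyz" and "orientation" of the camera in the world. Camera axes: x right, y down, z forward; pixel columns grow to the right and rows downward; lengths in m; the calibration is good to about 2 mm. The wrist camera is an equidistant fisheye: a pixel r from the principal point sees the ray r / f radians off the axis. A picture is of the moment at which its call begins: read the wrist's pose just before it. camera_info takes no time and is no camera call; for the wrist camera it gives the pose at the moment of the call.
A pose or a line that the arm cannot do raises env.PlanningError and nothing moves.
- env.hand_in(): hands the job in; it is judged then, once.
Trained networks look in the newest picture that a camera, given by its name, has taken for a name from the list of things; names that differ only in an ending like _2 or _b are one class to them, and where a whole thing is asked for, a point or a joint stands for the part that bears it (a point fixed in the world has none). Each returns a list of dicts, best first, with "score" (0 to 1); they miss things now and then, are a little off and sometimes report something else, mostly with a low value. They report only what shows in the picture. A call takes as long as a camera call.
- env.look_for(camera, thing): "at" ([x, y, z] in m, in the coordinates of the camera as it stood for that picture, good to about 4 mm: the middle of the surface that is visible of it).
- env.regions_of(camera, thing): "pixels" (384x512 bool, what is visible of it).
- env.pinpoint(camera, thing): "at" ([x, y, z] in m, in the coordinates of the camera as it stood for that picture, good to about 4 mm: a listed point, or the origin of a listed thing).
Readings, each from a call of its own:
- env.read_clock(): time.
- env.read_qpos(): joint angles.
- env.read_qvel(): joint speeds.
- env.read_joint_efforts(): joint torques, N m.
- env.read_ee_pos(): TCP position.
- env.read_tool_rot(): TCP orientation.
- env.read_contact_force(): force on the tool from outside, world axes, zero at the start.
- env.read_torque(): the same for the moment, N m.
- env.read_width(): opening from 0.0 (shut) to 1.0 (fully open).
- env.read_grasp_force(): force on a finger pad.
Only numpy, scipy, OpenCV 4.12 (cv2) and the standard library are available. Lean on these libraries where they do the work, as an engineer would, in place of code of your own. Each camera call takes 0.05 s, during which the arm holds its last target. There are 200 camera calls.

### The job

Pick up the aluminium fabricator's square (its diagonal brace is the handle), set it flat on the bed plate inside the steel tube corner, and press it right into the corner so that it swings the leaning tube out square and both its outer faces touch the tubes along their length. Finish while still gripping the square and pressing it against both tubes, as if for the welder to tack the joint: do not let go. Leave everything else on the bench where it is.

Things in the scene. Friction and masses are not known exactly. Their poses are not given: they have to be found in the camera images.
- square_grip (a point): Loose cast aluminium fabricator's square, 0.35 kg, lying flat: two legs at right angles, each 160 mm long outside, 25 wide, 15 thick, joined by a straight diagonal brace, its grip: 14 mm wide, 150 long, 30 tall. Point: middle of the brace, half-way up (15 mm above the underside). z up; outer corner at x = y = +77.5 mm. Grip with the fingers closing along (1, 1), across the brace.
- square_corner (a point): The square's outer corner, at its underside, where its outer faces would meet (the tip has an 8 mm notch); axes as square_grip. The outer faces run 160 mm from here along -x and -y. Between the brace and the legs' inner corner is an open triangle 67 mm deep for a finger.
- bed_corner (a point): Inside corner of the steel tube frame, on the upper face of its bed, a fixed dark steel plate 320 x 270 x 12 mm. z up; the square belongs in the quadrant x < 0, y < 0. With the square home, square_corner lies on this point and their axes agree. The pivoting tube, when square, has its inside face in the plane x = 0 and runs 205 mm along -y.
- rail: The fixed tube of the frame, 30 x 30 mm, strapped to the bed; strap bolts reach 40 mm above the bed plate. Origin below bed_corner at bench level, same axes: inside face in the plane y = 0, running 200 mm along -x.
- stud (a joint): Angle of the pivoting tube (30 x 30 x 205 mm) about an upright pin at bed_corner, rad. 0 = square to the fixed tube; negative = leaning inwards, free end towards -x of bed_corner; starts at -0.22 to -0.08. Stiff friction pivot (0.4 N m) that stays where it is left: 2.5 N at 160 mm from the pin moves it. It can go 0.12 past square.
- stud_end (a point): Middle of the pivoting tube's free end, on its inside face, 15 mm above the bed plate.
- tap: Bystander, leave alone: polished steel tap body, upright, 52 mm foot, 100 mm tall, short side spout; origin at its underside or lying axis.
- tin: Bystander, leave alone: closed grey can, 72 mm across, 85 mm tall; origin at its underside or lying axis.
- compound_bar: Bystander, leave alone: red-brown polishing compound bar 110 x 40 x 40 mm; origin at its underside or lying axis.
- hammer: Bystander, leave alone: hammer lying down; origin at its underside or lying axis.
- tee: Bystander, leave alone: small brass tee fitting, 34 mm tall, standing on the bed plate behind the pivoting tube; origin at its underside or lying axis.
- bush: Bystander, leave alone: brass bush, 34 mm across, 26 mm tall, between the square and the bed; origin at its underside or lying axis.
- offcut: Bystander, leave alone: loose offcut of steel tube 140 x 30 x 30 mm; origin at its underside or lying axis.

How it is judged:
By the outcome, as a careful person would: the job done as asked, in the order asked, and still so for the second after the job is handed in, while the arm keeps its last pose, push and grip.
It also fails if it takes over 48 s, if anything falls off the work surface, if the arm or the gripper's body presses on something with over 40 N, if the wrist force passes 120 N, or if a joint passes its speed limit or range.

## Working session

There is one attempt and no reset: what is moved stays moved. The work goes in short steps, each a Python script; the robot and the scene stay as the last script left them, time stands still between calls to the robot, and variables do not carry over. Pictures are saved under pics/ and viewed, at most 10 in all, crops included, and the job is handed in when it is done.

```bash
mkdir -p pics; ls; cat > h.py <<'E'
from station import env
import numpy as np, cv2
from scipy.spatial.transform import Rotation as R
def shot(cam,name=None):
    ci=env.camera_info(cam); im=env.grab_frame(cam)
    if name: cv2.imwrite(f'pics/{name}.png',im[:,:,::-1])
    return ci,im
def rot(o):
    o=np.array(o,float)
    if o.shape==(3,3): return R.from_matrix(o)
    return R.from_rotvec(o) if o.size==3 else R.from_quat(o)
def w(ci,p): return rot(ci['orientation']).apply(p)+np.array(ci['xyz'])
def pix(ci,p,fish=False):
    c=rot(ci['orientation']).inv().apply(np.array(p)-ci['xyz']); f=192/np.tan(np.radians(ci['vfov'])/2)
    if fish:
        r=np.hypot(c[0],c[1]); t=np.arctan2(r,c[2]); return np.array([ci['cx']+f*t*c[0]/r,ci['cy']+f*t*c[1]/r])
    return np.array([ci['cx']+f*c[0]/c[2],ci['cy']+f*c[1]/c[2]])
def ray(ci,uv,z,fish=False):
    f=192/np.tan(np.radians(ci['vfov'])/2); x,y=(uv[0]-ci['cx'])/f,(uv[1]-ci['cy'])/f
    if fish:
        t=np.hypot(x,y); d=np.array([np.sin(t)*x/t,np.sin(t)*y/t,np.cos(t)])
    else: d=np.array([x,y,1.])
    d=rot(ci['orientation']).apply(d); o=np.array(ci['xyz']); return o+d*(z-o[2])/d[2]
def pts(cam,ci,names):
    for n in names:
        r=env.pinpoint(cam,n)
        print(cam,n,[(round(q['score'],2),w(ci,q['at']).round(4).tolist()) for q in r[:2]])
E
python3 - <<'E'
from h import *
for c in ['top','scene']:
    ci,im=shot(c,c+'0'); print(ci)
    pts(c,ci,['square_grip','square_corner','bed_corner','stud_end','bush','tee','tap','tin','compound_bar','hammer','offcut'] if c=='top' else ['square_grip','square_corner','bed_corner','stud_end'])
E
```

```text
pics
{'vfov': 49.6238470465479, 'cx': 254.23086963771172, 'cy': 193.86291806384963, 'xyz': array([3.72080155e-01, 1.04010389e-03, 1.40335798e+00]), 'orientation': array([-2.15356585,  2.14653395, -0.17392557])}
top square_grip [(0.97, [0.4703, -0.3178, 0.0162])]
top square_corner [(0.9, [0.5529, -0.2426, -0.0021])]
top bed_corner [(0.76, [0.6352, 0.3139, 0.009])]
top stud_end [(0.71, [0.612, 0.1109, 0.0265])]
top bush [(0.55, [0.5845, -0.0818, -0.002])]
top tee [(0.61, [0.7082, 0.3163, 0.0142])]
top tap []
top tin [(0.59, [0.741, -0.1552, 0.0011])]
top compound_bar [(0.75, [0.3667, -0.0686, -0.0002])]
top hammer [(0.73, [0.5484, -0.5315, -0.0027]), (0.29, [0.6359, 0.3185, 0.0011])]
top offcut [(0.56, [0.5414, 0.4887, 0.0035])]
{'vfov': 46.427096921921226, 'cx': 252.86551451641893, 'cy': 188.11258096559015, 'xyz': array([1.21243945, 0.84364691, 0.86463452]), 'orientation': array([-0.79543198, -2.46376605,  1.21874781])}
scene square_grip [(0.74, [0.5514, -0.2406, -0.002]), (0.56, [0.4717, -0.3223, 0.0161])]
scene square_corner [(0.68, [0.4747, -0.327, 0.0159]), (0.57, [0.5497, -0.2412, -0.0006])]
scene bed_corner [(0.67, [0.6371, 0.3137, 0.0112])]
scene stud_end [(0.66, [0.6067, 0.1114, 0.0239])]
```

View pics/top0.png

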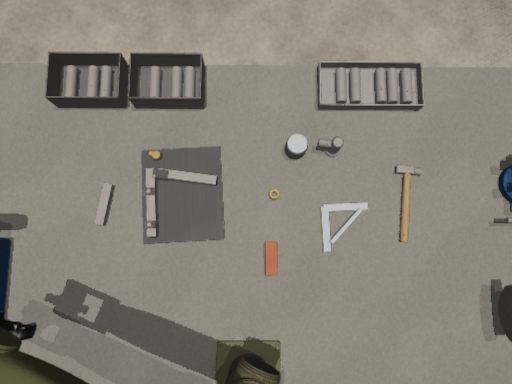

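View pics/scene0.png

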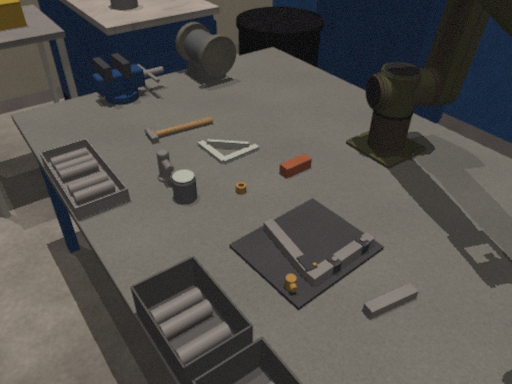

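Top view: square at about (323,207) corner, bed corner at about (155,175), with the axes of both near world axes. The stud is leaning, its free end at (217,180). The bush is at (274,194). Next, closer looks with the wrist camera over the bed and then the square.

```bash
cat >> h.py <<'E'
def ori(phi):
    c,s=np.cos(phi),np.sin(phi); return R.from_matrix(np.array([[-s,c,0],[c,s,0],[0,0,-1.]])).as_rotvec()
E
python3 - <<'E'
from h import *
for phi in (np.pi/4,-3*np.pi/4):
    for p in ([.47,-.318,.05],[.55,.22,.05]):
        q=env.ik(p,ori(phi)); print(phi,None if q is None else np.round(q,2))
ci=env.camera_info('wrist'); print(ci, env.read_ee_pos(), rot(ci['orientation']).as_matrix().round(2), rot(env.read_tool_rot()).as_matrix().round(2))
E
```

```text
0.7853981633974483 [-0.69  0.13  1.97  0.    1.04 -1.47]
0.7853981633974483 [ 0.29  0.18  1.92 -0.    1.05 -0.5 ]
-2.356194490192345 [-0.69  0.13  1.97 -0.    1.04  1.67]
-2.356194490192345 [ 0.29  0.18  1.92 -0.    1.05  2.65]
{'vfov': 65.70646984690485, 'cx': 253.46482038958757, 'cy': 192.2906828053445, 'xyz': array([0.1217352 , 0.64215188, 0.37566917]), 'orientation': array([2.31649945, 1.68597814, 0.27887252])} [0.20067335 0.61824424 0.23136183] [[ 0.31  0.9   0.31]
 [ 0.95 -0.29 -0.1 ]
 [ 0.    0.32 -0.95]] [[-0.95  0.31 -0.  ]
 [ 0.31  0.95  0.  ]
 [ 0.    0.   -1.  ]]
```

```bash
python3 - <<'E'
from h import *
env.reach([.53,.22,.30],ori(np.pi/4))
ci,_=shot('wrist','wbed'); pts('wrist',ci,['bed_corner','stud_end','rail','tee'])
env.reach([.47,-.318,.22],ori(np.pi/4))
ci,_=shot('wrist','wsq'); pts('wrist',ci,['square_grip','square_corner'])
print(env.read_clock())
E
```

```text
wrist bed_corner [(0.58, [0.6318, 0.3152, 0.0117])]
wrist stud_end [(0.58, [0.6057, 0.1101, 0.0236])]
wrist rail [(0.57, [0.635, 0.3132, 0.0031]), (0.55, [0.6108, 0.1066, 0.0263])]
wrist tee [(0.76, [0.7083, 0.3115, 0.0122]), (0.36, [0.6318, 0.3086, 0.0018])]
wrist square_grip [(0.59, [0.4724, -0.3225, 0.0163])]
wrist square_corner [(0.67, [0.5441, -0.2429, 0.001])]
5.1167
```

View pics/wbed.png

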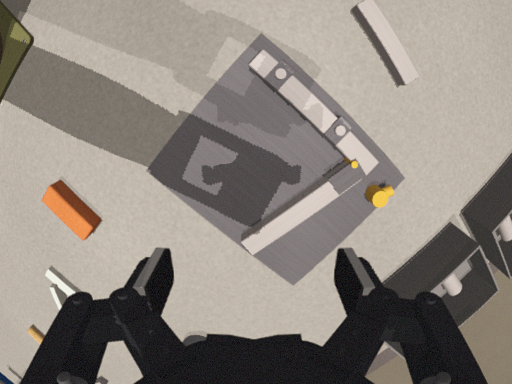

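View pics/wsq.png

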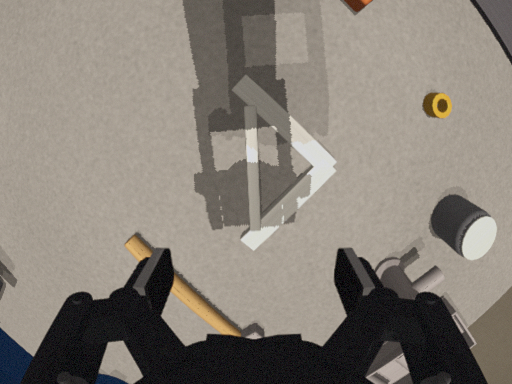

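wbed shows the plate corners at (262,35), (148,170), (293,284) and (404,178). The rail is up-right with bolts at (281,73) and (340,130), and the stud end is at about (248,245). wsq shows the square's corner at (336,163), with leg ends at (245,75) and (250,248). Next I'll compute yaws from these edges.

```bash
python3 - <<'E'
from h import *
# wsq: square region
ci=env.camera_info('wrist')
m=env.regions_of('wrist','square_grip')[0]; print(m['score'])
mm=m['pixels'].astype(np.uint8)
cs=max(cv2.findContours(mm,cv2.RETR_EXTERNAL,cv2.CHAIN_APPROX_NONE)[0],key=cv2.contourArea)[:,0]
P=np.array([ray(ci,c,.015,True)[:2] for c in cs])
tri=cv2.minEnclosingTriangle(P.astype(np.float32).reshape(-1,1,2)*1000)[1]
print('tri mm',tri[:,0].round(1).tolist())
def sidefit(P,c,g,lab):
    # points within 3 mm of approximate outer lines
    for n,t in (((1,0),(0,-1)),((0,1),(-1,0))):
        a=R.from_euler('z',g).as_matrix()[:2,:2]; n=a@n; t=a@t
        d=(P-c)@n; s=(P-c)@t; k=(abs(d)<.006)&(s>.02)&(s<.145)
        f=np.polyfit(s[k],d[k],1); print(lab,k.sum(),'slope deg',np.degrees(f[0]).round(2),'off mm',(f[1]*1e3).round(2),'rms',np.std(d[k]-np.polyval(f,s[k])).round(4))
sidefit(P,np.array([.5475,-.2425]),0,'sq')
# top bed plate: mask dark
ct=env.camera_info('top'); im=cv2.imread('pics/top0.png'); g=im.max(2)
mb=((g<75)).astype(np.uint8); mb[:146]=0;mb[245:]=0;mb[:,:138]=0;mb[:,228:]=0
mb=cv2.morphologyEx(mb,cv2.MORPH_OPEN,np.ones((3,3)))
c=max(cv2.findContours(mb,cv2.RETR_EXTERNAL,cv2.CHAIN_APPROX_NONE)[0],key=cv2.contourArea)[:,0]
Q=np.array([ray(ct,q,.012)[:2] for q in c]).astype(np.float32)
r=cv2.minAreaRect(Q*1000); print('bed top',r)
# wrist bed picture by hand
env_ci=None
ib=cv2.imread('pics/wbed.png'); 
big=cv2.resize(ib[30:290,140:420],None,fx=2.8,fy=2.3*1,interpolation=cv2.INTER_CUBIC) ; 
cv2.imwrite('pics/topz.png',cv2.resize(im[140:250,135:235],None,fx=6,fy=5.4,interpolation=cv2.INTER_CUBIC))
E
```

```text
0.88
tri mm [[548.2000122070312, -239.8000030517578], [555.2000122070312, -424.3999938964844], [368.8999938964844, -250.8000030517578]]
sq 70 slope deg 2.08 off mm 0.14 rms 0.0004
sq 74 slope deg -2.25 off mm -0.47 rms 0.0006
bed top ((585.5038452148438, 315.428466796875), (48.12001419067383, 6.752280235290527), 2.1118903160095215)
```

View pics/topz.png

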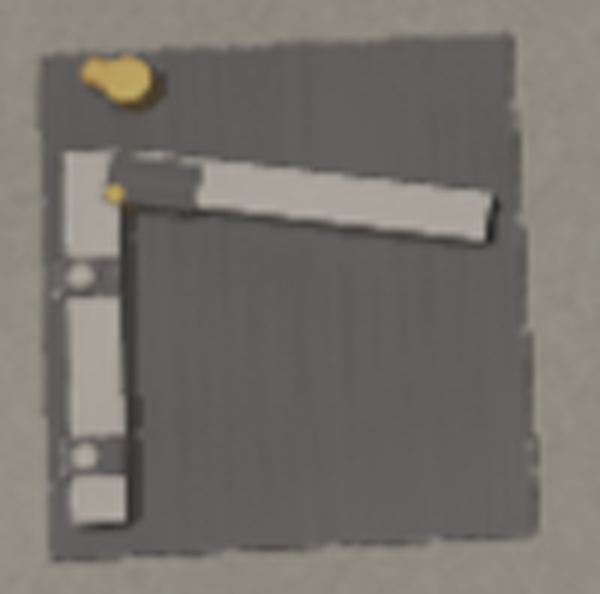

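The zoom shows the plate clear of the bench, the rail on the left with bolts, and the stud end at zoom (490,215). The square's yaw is about 2.15°. I'll fit the plate yaw and grasp the square in the same step.

```bash
python3 - <<'E'
from h import *
ct=env.camera_info('top'); im=cv2.imread('pics/top0.png')
sub=cv2.resize(im[140:250,135:235],None,fx=4,fy=4,interpolation=cv2.INTER_CUBIC)
g=sub.max(2); th,mb=cv2.threshold(g,0,255,cv2.THRESH_BINARY_INV|cv2.THRESH_OTSU); print('th',th)
c=max(cv2.findContours(mb,cv2.RETR_EXTERNAL,cv2.CHAIN_APPROX_NONE)[0],key=cv2.contourArea)[:,0]
uv=(c+.5)/4-.5+[135,140]
Q=np.array([ray(ct,q,.012)[:2] for q in uv]).astype(np.float32)
r=cv2.minAreaRect(Q*1000); print('bed',r)
B=cv2.boxPoints(r)
for i in range(4):
    a,b=B[i]/1000,B[(i+1)%4]/1000; L=np.linalg.norm(b-a); t=(b-a)/L; n=np.array([-t[1],t[0]])
    d=(Q-a)@n; s=(Q-a)@t; k=(abs(d)<.006)&(s>.02)&(s<L-.02); f=np.polyfit(s[k],d[k],1)
    k2=abs(d-np.polyval(f,s))<.0015; k&=k2; f=np.polyfit(s[k],d[k],1)
    ang=np.degrees(np.arctan2(t[1],t[0])+f[0]); print('edge',a.round(3),k.sum(),'yaw',((ang+45)%90-45).round(2))
# inside face line of rail: light rail top at z=.042, zoom edges by gradient
rm=env.regions_of('top','rail'); 
for q in rm[:1]:
    Pm=np.array([ray(ct,(u,v),.042)[:2] for v,u in np.argwhere(q['pixels'])]).astype(np.float32)
    print('rail',q['score'],cv2.minAreaRect(Pm*1000))
gp=np.array([.4729,-.323]); o=ori(np.radians(47.15))
env.set_gripper(.75)
env.reach([*gp,.10],o)
env.line_to([*gp,.0035],feed=.1)
env.set_gripper(0)
print(env.read_width(),env.read_grasp_force(),env.read_contact_force(),env.read_ee_pos(),env.read_clock())
E
```

```text
th 121.0
bed ((579.9373779296875, 227.06143188476562), (324.5647277832031, 275.5762939453125), 3.564744710922241)
edge [0.409 0.354] 231 yaw 3.51
edge [0.427 0.079] 268 yaw 3.73
edge [0.75 0.1 ] 258 yaw 3.56
edge [0.733 0.375] 317 yaw 3.62
rail 0.87 ((549.9730224609375, 325.6919250488281), (230.61012268066406, 41.02650451660156), 3.9402730464935303)
0.1515806510132536 60.082823038101196 [-0.04805392  0.2922026   3.17293443] [ 0.47332224 -0.32324152  0.00409252] 7.7417
```

```bash
cat >> h.py <<'E'
b=np.radians(3.6); BC=np.array([.6335,.3145]); Rb=np.array([[np.cos(b),-np.sin(b)],[np.sin(b),np.cos(b)]])
def tgt(dx,dy): return BC+Rb@(np.array([-.0775+dx,-.0775+dy]))
def st(lab=''):
    p=env.read_ee_pos(); f=np.array(env.read_contact_force()); t=np.array(env.read_torque())
    print(lab,'bed xy mm',((Rb.T@(p[:2]-BC)+.0775)*1e3).round(1),'z',round(p[2],4),'F',(Rb.T@f[:2]).round(1),f[2].round(1),'T',t.round(2),'t',round(env.read_clock(),2))
E
python3 - <<'E'
from h import *
o=ori(b+np.pi/4); p=env.read_ee_pos()
env.line_to([p[0],p[1],.14],feed=.2); st('lift')
env.reach([*tgt(-.05,-.02),.14],o); st('over')
env.line_to([*tgt(-.05,-.02),.035],feed=.15)
hit=env.line_to([*tgt(-.05,-.02),.010],feed=.03,until_force=4); st(f'down {hit}')
ci,_=shot('wrist','w3'); pts('wrist',ci,['square_corner','bed_corner','stud_end'])
E
```

```text
lift bed xy mm [-123.5 -547.9] z 0.1378 F [0.6 0.6] -3.8 T [-0.09  0.09  0.01] t 8.57
over bed xy mm [-49.7 -20.8] z 0.14 F [ 0.  -0.5] -3.8 T [-0.07  0.13  0.06] t 10.51
down True bed xy mm [-49.9 -19.9] z 0.0161 F [1.1 0.9] 3.6 T [ 0.08 -0.15  0.02] t 11.98
wrist square_corner [(0.78, [0.5821, 0.2894, 0.0147]), (0.24, [0.634, 0.3116, 0.0009])]
wrist bed_corner [(0.85, [0.6361, 0.3163, 0.0133])]
wrist stud_end [(0.16, [0.5101, 0.2072, 0.0291])]
```

View pics/w3.png

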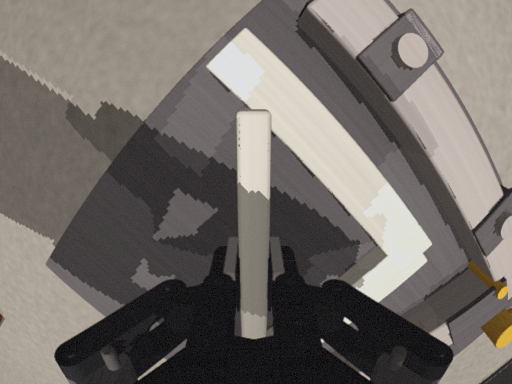

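w3 shows the square flat on the plate, with its brace vertical at about (253,200) in the fingers. Its corner is at (430,245), and the rail is parallel with a gap. Now I'll press to the rail, then to the stud.

```bash
python3 - <<'E'
from h import *
z=env.read_ee_pos()[2]+.0003
h=env.line_to([*tgt(-.05,.012),z],feed=.03,until_force=12); st(f'y {h}')
y=(Rb.T@(env.read_ee_pos()[:2]-BC)+.0775)[1]
h=env.line_to([*tgt(-.02,y+.001),z],feed=.03,until_force=25); st(f'x1 {h}')
if not h:
    h=env.line_to([*tgt(.012,y+.001),z],feed=.02,until_force=14); st(f'x2 {h}')
env.wait(.3); st('hold')
E
```

```text
y True bed xy mm [-50.3   0.2] z 0.0161 F [-0.3 -3.2] 3.9 T [-0.08 -0.13 -0.13] t 12.94
x1 False bed xy mm [-24.8   0.2] z 0.0161 F [-18.9  -5.4] 18.6 T [-0.65  1.99 -0.14] t 14.07
x2 True bed xy mm [ 2.5 -0.1] z 0.0166 F [-4.1 -2.5] 6.5 T [ 0.13  0.01 -0.01] t 15.43
hold bed xy mm [ 2.5 -0.1] z 0.0166 F [-4.6 -1.5] 6.9 T [ 0.15 -0.05  0.05] t 15.72
```

```bash
python3 - <<'E'
from h import *
p=env.read_ee_pos(); z=p[2]-.0003
x,y=Rb.T@(p[:2]-BC)+.0775
h=env.line_to([*tgt(x,y+.02),z],feed=.02,until_force=12); st(f'y {h}')
x,y=Rb.T@(env.read_ee_pos()[:2]-BC)+.0775
h=env.line_to([*tgt(x+.02,y+.002),z],feed=.02,until_force=12); st(f'x {h}')
ci,_=shot('wrist','w4'); shot('top','top4'); shot('scene','sc4')
im=cv2.imread('pics/top4.png'); a=cv2.resize(im[140:250,135:235],None,fx=4,fy=4,interpolation=cv2.INTER_CUBIC)
s=cv2.imread('pics/w4.png'); s=cv2.resize(s,None,fx=.78,fy=440/384*1.0)
cv2.imwrite('pics/c4.png',np.hstack([a,s[:440]]))
print(a.shape,s.shape, env.read_width())
E
```

```text
y True bed xy mm [ 2.5 -0. ] z 0.017 F [-2.4 -2.2] 4.9 T [ 0.19 -0.22 -0.06] t 16.09
x True bed xy mm [ 2.7 -0.2] z 0.0173 F [-3.7 -1.8] 7.4 T [ 0.33 -0.03  0.08] t 16.45
(440, 400, 3) (440, 399, 3) 0.15348990325827333
```

View pics/c4.png

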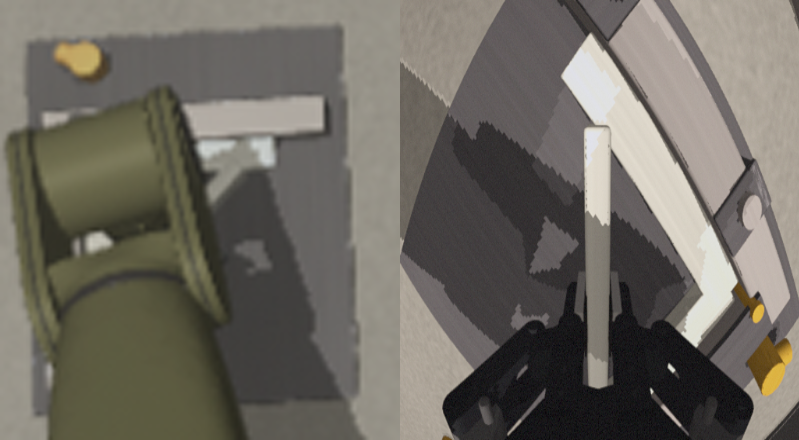

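The stud has swung out and looks parallel to the plate edge, with the square in the corner. Next I'll apply a sustained push past contact and measure the yaws.

```bash
python3 - <<'E'
from h import *
p=env.read_ee_pos(); x,y=Rb.T@(p[:2]-BC)+.0775
for k in (.002,.004):
    env.line_to([*tgt(x+k,y+k),p[2]],feed=.01); st(f'push {k}')
env.wait(.3); st('hold')
print('tool yaw in bed',np.degrees(R.from_rotvec(env.read_tool_rot()).as_matrix()[:2,1]@[-np.sin(b+np.pi/4),np.cos(b+np.pi/4)]))
ci,im=shot('wrist','w5')
q=env.regions_of('wrist','square_grip')[0]['pixels'].astype(np.uint8)
cs=max(cv2.findContours(q,cv2.RETR_EXTERNAL,cv2.CHAIN_APPROX_NONE)[0],key=cv2.contourArea)[:,0]
P=np.array([ray(ci,c,.027,True)[:2] for c in cs]); P=(P-BC)@Rb
for nm,d,s in (('railface',P[:,1],-P[:,0]),('studface',P[:,0],-P[:,1])):
    k=(abs(d)<.008)&(s>.02)&(s<.15)
    if k.sum()>20:
        f=np.polyfit(s[k],d[k],1); print(nm,k.sum(),'slope deg',np.degrees(f[0]).round(2),'off',(f[1]*1e3).round(2))
ct,im=shot('top','top5')
r=env.regions_of('top','stud'); print([(a['score'],a['pixels'].sum()) for a in r])
g=cv2.resize(im[140:250,135:235],None,fx=4,fy=4,interpolation=cv2.INTER_CUBIC).min(2)
# stud upper/lower edges right of the arm, per column subpixel
U=[];L=[]
for u in range(225,315):
    col=g[85:136,u].astype(float); i=np.where(col>125)[0]
    if len(i)>8: U.append((u,85+i[0]));
U=np.array(U,float); uv=(U+.5)/4-.5+[135,140]
Q=np.array([ray(ct,a,.042)[:2] for a in uv]); f=np.polyfit(Q[:,1],Q[:,0],1); print('stud outer edge yaw',-np.degrees(np.arctan(f[0])),len(U),'rms',np.std(Q[:,0]-np.polyval(f,Q[:,1])))
pts('top',ct,['stud_end'])
E
```

```text
push 0.002 bed xy mm [ 2.6 -0.1] z 0.0172 F [-9.3 -9.3] 11.7 T [-0.68  0.61 -0.02] t 17.02
push 0.004 bed xy mm [ 2.5 -0.1] z 0.0169 F [-17.5 -17. ] 17.7 T [-1.82  1.45 -0.  ] t 17.45
hold bed xy mm [ 2.5 -0.1] z 0.0169 F [-16.4 -16.8] 17.9 T [-1.82  1.45  0.04] t 17.75
tool yaw in bed 0.049675251387699404
railface 197 slope deg 0.03 off -0.91
studface 46 slope deg -9.82 off 7.45
[(0.63, np.int64(325))]
stud outer edge yaw 3.6845163445587543 90 rms 0.0007404892121530415
top stud_end [(0.65, [0.6479, 0.1107, 0.0298])]
```

```bash
python3 - <<'E'
from h import *
ci,im=shot('scene'); 
cv2.imwrite('pics/c6.png',cv2.resize(im[190:310,210:400,::-1],None,fx=4,fy=4,interpolation=cv2.INTER_CUBIC))
print(R.from_rotvec(env.read_tool_rot()).as_matrix()[:,2].round(4))
E
```

```text
[-0.0363 -0.0235 -0.9991]
```

View pics/c6.png

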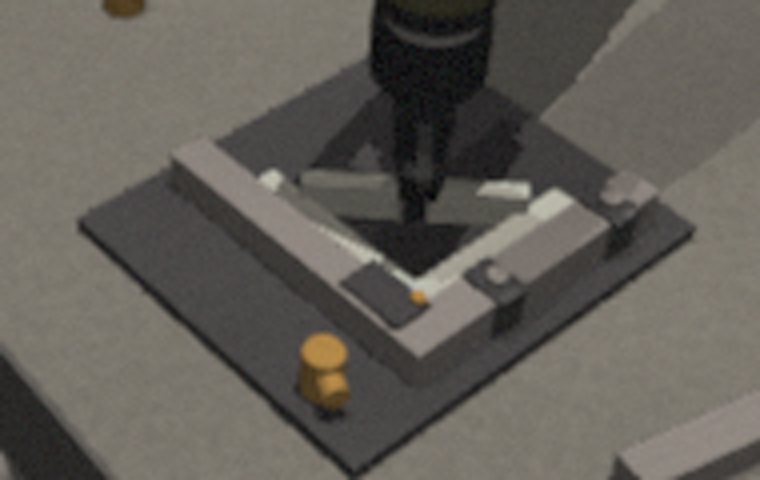

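View pics/w5.png

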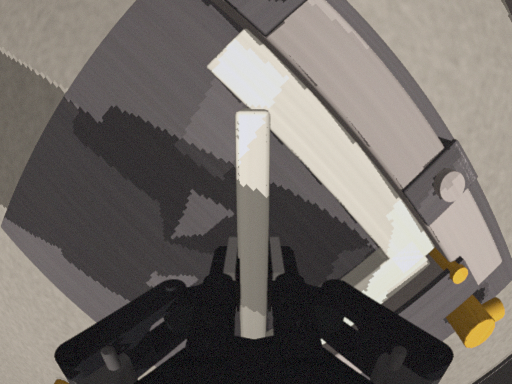

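c6 shows the square in the corner with its faces on both tubes and the stud square. The tool has tilted 2.5° because the orientation drifted while pressing, so I'll restore an upright tool while keeping the push.

```bash
python3 - <<'E'
from h import *
o=ori(b+np.pi/4)
def tz(): return R.from_rotvec(env.read_tool_rot()).as_matrix()[:2,2].round(4)
x,y=.0025,-.0001
for k,z in ((.002,.0161),(.003,.0155)):
    env.line_to([*tgt(x+k,y+k),z],feed=.005,ori=o); st(f'{k}'); print(tz())
env.wait(.3); st('hold'); print(tz(),env.read_width(),env.read_grasp_force())
E
```

```text
0.002 bed xy mm [2.7 0.1] z 0.0161 F [-6.9 -8.5] 9.5 T [-0.99  0.82  0.01] t 18.82
[-0.0048 -0.0038]
0.003 bed xy mm [2.7 0.1] z 0.016 F [-14.  -12.5] 17.4 T [-1.74  1.58 -0.05] t 19.27
[-0.008  -0.0063]
hold bed xy mm [2.7 0.1] z 0.0161 F [-12.7 -13.1] 17.2 T [-1.67  1.61  0.01] t 19.57
[-0.0079 -0.0062] 0.14811851670702045 62.50623285770416
```

```bash
python3 - <<'E'
from h import *
ci,im=shot('wrist','w7')
q=env.regions_of('wrist','square_grip')[0]['pixels'].astype(np.uint8)
cs=max(cv2.findContours(q,cv2.RETR_EXTERNAL,cv2.CHAIN_APPROX_NONE)[0],key=cv2.contourArea)[:,0]
P=(np.array([ray(ci,c,.027,True)[:2] for c in cs])-BC)@Rb
d,s=P[:,1],-P[:,0]; k=(abs(d)<.008)&(s>.02)&(s<.15); f=np.polyfit(s[k],d[k],1); print(np.degrees(f[0]),f[1])
st()
if abs(np.degrees(f[0]))<.8: print(env.hand_in())
E
```

```text
-0.1971037960621158 -0.0004831024342198627
 bed xy mm [2.7 0.1] z 0.016 F [-11.8 -12.5] 18.0 T [-1.67  1.55  0.01] t 19.68
the job is handed in; nothing more can be done
None
```

I handed the job in at 19.7 s. The square is flat in the corner, still gripped and pressed at about 12 N against each tube, and the leaning tube measures square to within about 0.1°. I last checked the square's line against the fixed tube at 0.2°, and I didn't re-check the bystanders one by one.

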